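# Switch on the dust extractor under its guard

## Robot

A 6-joint arm with a two-finger parallel gripper is mounted at the origin on the work surface. World frame = base frame: x ahead of the robot, y to its left, z up, the work surface at z = 0. Lengths are in m, angles in rad, forces in N, time in s.
With the tool pointing down it reaches from about 0.35 to 0.775 m from the base axis. Payload 7.3 kg.
Tool frame: the origin (TCP) lies between the finger pads; the fingertips stand ahead of it and the grasp point (between the pads) lies 6 mm ahead of it (robot.tip_extent is the x of the fingertips in the tool frame, in m); x points along the fingers, z is the direction in which the jaws open and shut, and the axes are right-handed (so a half turn about x gives the same grasp; the last joint's range is limited). The gripper opens to 92 mm and grips with 3 to 60 N. Pads are 19 mm wide; open, the fingers measure 130 mm over their backs; the gripper's body (75 mm by 190 mm) begins 47 mm behind the grasp point.
Start: joints at [1.163, 0.342, 1.524, -0, 1.275, -0.146], TCP at [0.136, 0.507, 0.252] pointing down, gripper open.
Joint ranges: [-2.53, 2.53], [-0.77, 2.02], [0.04, 2.7], [-1, 4.14], [0.28, 2.66], [-3.11, 3.11]. Speed limits (rad/s): [2.57, 2.57, 3.14, 3.14, 3.14, 3.14].

## Interface

Orientations are given as [roll, pitch, yaw] about the fixed x, y, z axes, in that order (R = Rz(yaw) Ry(pitch) Rx(roll)).
In Python, from cell import robot gives the robot as it stands. The module is installed in compiled form; this text tells all that it offers.
- The arm moves only by the shell command python3 -m creep 'ROWS' [FORCE]. ROWS is JSON, a list of rows, each an object with "translation": the shift along the tool's x, y, z in m, a list of three; "twist": the turn, a rotation vector about the tool's x, y, z in rad, a list of three; "hand": the opening in per cent of the stroke, from 0 (shut) to 100 (fully open). A call has 1 to 5 rows; each row is the pose to reach, as a shift and turn from the pose measured when the call began, along the tool's axes at that moment; what a row does not reach only later rows make up. A row lasts 1/10 s, in which the tool goes at most 50 mm and 8.59 degrees, less where a joint would pass 70% of its speed; a pose out of reach is approached as far as the arm can. A call with a gripper value outside its range is refused whole. The fingers move at their own pace and stop on an object; FORCE is the grip in N (left out, the last holds). Time passes only in rows, so rows that repeat a pose let the fingers close. It gives the time, the measured TCP pose, the force and the opening at its end, in the units of the state.
- robot.observe(): the state, without advancing time (a new reading comes with each control period).
- robot.read_camera(name): name is "scene" or "top"; returns the picture (420x560x3 uint8, blue, green, red); there is no depth.
- robot.calibration(name): a dict with "intrinsics" (3x3 intrinsics, pixels), "cam_to_world" (4x4, takes a point from camera to world coordinates). Camera axes: x right, y up, looking along -z (the intrinsics and any distortion apply to the point x, -y, -z); pixel columns grow to the right and rows downward; lengths in m; the calibration is good to about 2 mm. A picture is of the moment at which its call begins. calibration takes no time and is no camera call.
- robot.hand_in(): hands the job in, once; it reports no verdict.
The state is a dict: "time": time; "qpos": joint angles; "qvel": joint speeds; "joint_efforts": joint torques, N m; "tool_pos": TCP position; "tool_rot": TCP orientation; "contact_force": force on the tool from outside, world axes, zero at the start; "torque": the same for the moment, N m; "opening": finger opening in m.
Only numpy, scipy, OpenCV 4.12 (cv2) and the standard library are available. Lean on these libraries where they do the work, as an engineer would, in place of code of your own. Each camera call takes 0.05 s, during which the arm holds its last target. There are 200 camera calls.

## Task

Switch on the dust extractor at the red-guarded switch station: swing the red guard up until it stays open by itself, push the toggle under it fully over towards the hinge, then tip the guard back so that it drops shut over the toggle. Do not touch the yellow-guarded station.

Things in the scene. Friction and masses are not known exactly. Their poses are not given: they have to be found in the camera images.
- red_station: Dust extractor switch: fixed grey box 140x110x50 mm (x,y,z), black top, with a see-through red guard hinged on two steel posts over a metal toggle. Origin: centre of its underside on the bench; z up, +x towards the hinge, y along it. Hinge line at x=45, z=92 mm. Guard shut: level plate 50 mm wide (y), 9 mm thick, from hinge to x=-27; red grip barrel centred at (-49,0,116) mm.
- red_guard (a joint): Red guard's angle, rad: 0 shut, 1.9 fully open (19 deg back past upright). Spring snaps it shut below about 0.85, open above, and holds it there; about 1 N at the barrel. Barrel: diameter 16, 24 mm long along y, on a stem rising at 45 deg from the plate's front edge, 94 mm out from and 24 mm above the hinge line when shut; it may turn in the fingers. Fully open its centre is at (98,0,173) mm in the station frame.
- red_toggle (a joint): Red station's toggle angle, rad: 0 off (leans away from the hinge), 1.0 on (leans to the hinge, at its stop). Snaps over past 0.5; needs about 1 N at the ball. Steel rod 8 mm thick, 27 mm long, pivot along y at (7,0,54) mm in the station frame, 13 mm ball at its end: ball centre off at (-6,0,78), on at (20,0,78) mm.
- yellow_station: Bystander: a station of the same make, sizes and frame but with a yellow guard; it serves another machine. Not to be touched.
Mind the look-alikes: they are no part of the job. What is shaped like the red_station but orange or turquoise is not meant.

How it is judged:
On the way, in this order (a step that is already met when the one before it is completed fails the run):
1. the red guard is open (more than 1.4 rad) with the toggle still off (value of joint red_guard above 1.4 rad and value of joint red_toggle below 0.3 rad), for 0.2 s.
2. the toggle is pushed over to on (more than 0.8 rad) while the guard is open (more than 0.9 rad) (value of joint red_toggle above 0.8 rad and value of joint red_guard above 0.9 rad), for 0.1 s.
At the end, for the whole second after the job is handed in: The red station's toggle is on (joint above 0.8 rad) and its guard is shut (joint below 0.1 rad) (value of joint red_toggle above 0.8 rad and value of joint red_guard below 0.1 rad); the robot touches nothing.
It fails at once if the yellow-guarded station is touched (more than 1 N) (contact force between anything else and yellow_station above 1 N).
It also fails if it takes over 51 s, if anything falls off the work surface, if the arm or the gripper's body presses on something with over 40 N, if the wrist force passes 120 N, or if a joint passes its speed limit or range.

## Working session

There is one attempt and no reset: what is moved stays moved. The work goes in short steps, Python scripts to look and compute and a shell command to move; the robot and the scene stay as the last step left them, time stands still between calls to the robot, and variables do not carry over. Pictures are saved under pics/ and viewed, about 8 in all and at most 12, crops included, and the job is handed in when it is done.

```bash
mkdir -p pics
python3 - <<'E'
from cell import robot
import cv2,numpy as np
s=robot.observe();print({k:np.round(v,3).tolist() for k,v in s.items()},robot.tip_extent)
for n in("scene","top"):
    im=robot.read_camera(n);cv2.imwrite(f"pics/{n}0.png",im);np.save(f"pics/{n}0.npy",im)
    c=robot.calibration(n);print(n,np.round(c["intrinsics"],1).tolist(),np.round(c["cam_to_world"],3).tolist(),list(c))
a=cv2.imread("pics/scene0.png")
E
```

```text
{'time': 0.0, 'qpos': [1.163, 0.343, 1.525, -0.0, 1.275, -0.146], 'qvel': [0.0, 0.002, -0.0, -0.001, 0.0, 0.001], 'joint_efforts': [-0.003, -43.122, -24.422, 0.072, 0.056, -0.0], 'tool_pos': [0.136, 0.507, 0.251], 'tool_rot': [3.015, 1.569, -1.959], 'contact_force': [0.855, -1.155, 0.284], 'torque': [0.028, -0.023, 0.038], 'opening': 0.091} 0.025
scene [[419.8, 0.0, 287.0], [0.0, 419.8, 212.8], [0.0, 0.0, 1.0]] [[0.339, -0.79, 0.51, 0.986], [0.941, 0.279, -0.192, -0.187], [0.009, 0.545, 0.838, 0.847], [0.0, 0.0, 0.0, 1.0]] ['intrinsics', 'cam_to_world']
top [[444.5, 0.0, 274.3], [0.0, 444.5, 208.4], [0.0, 0.0, 1.0]] [[-0.027, 0.999, -0.043, 0.477], [-0.999, -0.026, 0.026, 0.009], [0.025, 0.044, 0.999, 1.05], [0.0, 0.0, 0.0, 1.0]] ['intrinsics', 'cam_to_world']
```

View pics/scene0.png

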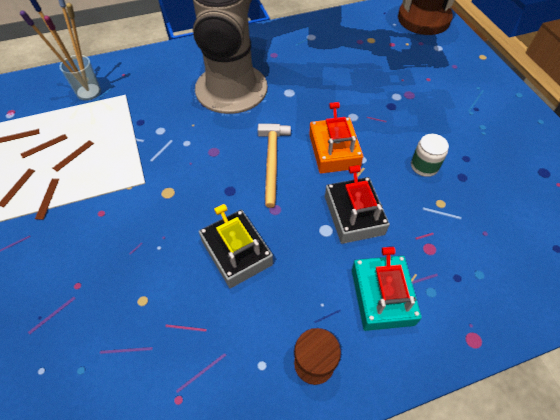

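View pics/top0.png

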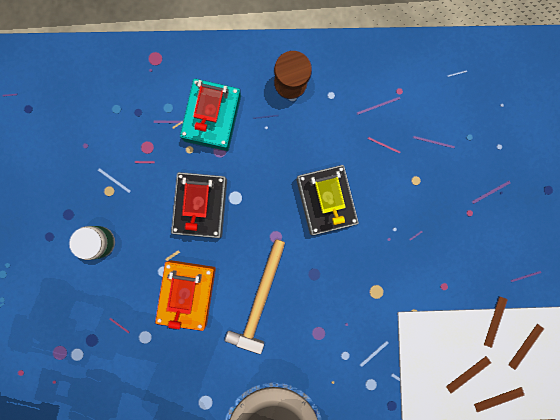

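Candidates for the target, by scene pixel:
- Orange box with red guard at (338,145): look-alike.
- Grey box with black top and red guard at (358,205): matches the description.
- Turquoise box with red guard at (388,290): look-alike.
- Yellow guard at (235,240): bystander.

I choose the grey/black one, which is at (198,205) in the top view. Its barrel points towards the robot.

```bash
cat > h.py <<'E'
import numpy as np,cv2
from cell import robot
from scipy.spatial.transform import Rotation as R
def ray(n,p):
    c=robot.calibration(n);K=c["intrinsics"];T=np.array(c["cam_to_world"])
    d=np.linalg.inv(K)@[p[0],p[1],1];return T[:3,3],T[:3,:3]@(d*[1,-1,-1])
def plane(n,p,z):
    o,d=ray(n,p);return o+d*(z-o[2])/d[2]
def proj(n,P):
    c=robot.calibration(n);K=np.array(c["intrinsics"]);T=np.array(c["cam_to_world"])
    q=T[:3,:3].T@(np.array(P)-T[:3,3]);q=q*[1,-1,-1];return (K@q)[:2]/q[2]
E
python3 - <<'E'
from h import *
rois={"top":(165,165,235,245),"scene":(320,160,395,248)}
out=[]
for n,(a,b,c,d) in rois.items():
    im=np.load(f"pics/{n}0.npy");hsv=cv2.cvtColor(im,cv2.COLOR_BGR2HSV)
    m=((hsv[...,1]<110)&(hsv[...,2]<75)).astype(np.uint8)*255
    red=(((hsv[...,0]<8)|(hsv[...,0]>172))&(hsv[...,1]>150)&(hsv[...,2]>70)).astype(np.uint8)*255
    M=np.zeros_like(m);M[b:d,a:c]=m[b:d,a:c]
    k=np.ones((3,3),np.uint8);cs=max(cv2.findContours(cv2.morphologyEx(M,cv2.MORPH_CLOSE,k),0,2)[0],key=cv2.contourArea)
    pts=np.array([plane(n,p[0],.05)[:2] for p in cv2.convexHull(cs)],np.float32)
    print(n,"black rect mm",[np.round(np.array(v)*1e3,1) if i<2 else v for i,v in enumerate(cv2.minAreaRect(pts*1))])
    bright=(hsv[...,1]<70)&(hsv[...,2]>170)
    B=np.zeros_like(m);B[b:d,a:c]=bright[b:d,a:c]
    nn,l,st,ce=cv2.connectedComponentsWithStats(B)
    for i in range(1,nn):
        print("  bright",np.round(ce[i],1),st[i,4],np.round(plane(n,ce[i],.05)[:2],4))
    M=np.zeros_like(m);M[b:d,a:c]=red[b:d,a:c];ys,xs=np.where(M);print("  red bbox",xs.min(),xs.max(),ys.min(),ys.max())
    if n=="top":
      for y in range(ys.min(),ys.max()+1): print((y,xs[ys==y].min(),xs[ys==y].max()),end="")
    cr=cv2.resize(im[b:d,a:c],None,fx=4.5,fy=4.5,interpolation=cv2.INTER_NEAREST);out.append(cv2.copyMakeBorder(cr,0,400-cr.shape[0],0,0,0))
cv2.imwrite("pics/crop1.png",np.hstack(out))
E
```

```text
top black rect mm [array([530.8, 150. ]), array([109. , 135.6]), 83.45803833007812]
  bright [182. 173.] 9 [0.6051 0.1877]
  bright [180. 176.] 9 [0.5985 0.1923]
  bright [194. 174.] 7 [0.6022 0.1609]
  bright [205. 175.] 7 [0.5994 0.1363]
  bright [177. 177.] 1 [0.5964 0.199 ]
  bright [216.5 176. ] 8 [0.5965 0.1105]
  bright [224. 178.] 3 [0.5916 0.0938]
  bright [183.9 180.4] 17 [0.5884 0.1836]
  bright [220.1 179.9] 8 [0.5876 0.1026]
  bright [210.  182.5] 18 [0.5822 0.1254]
  bright [176. 187.] 1 [0.5739 0.2016]
  bright [223. 187.] 1 [0.5713 0.0965]
  bright [223.  189.5] 2 [0.5657 0.0966]
  bright [176. 190.] 1 [0.5672 0.2018]
  bright [232.  197.5] 58 [0.5471 0.0769]
  bright [175. 197.] 1 [0.5515 0.2043]
  bright [222. 200.] 5 [0.5421 0.0993]
  bright [222. 204.] 1 [0.5331 0.0995]
  bright [174.  207.5] 2 [0.528  0.2069]
  bright [221.  209.5] 2 [0.5208 0.102 ]
  bright [221.  212.5] 2 [0.514  0.1022]
  bright [173. 218.] 1 [0.5045 0.2095]
  bright [220. 221.] 3 [0.495  0.1048]
  bright [220. 225.] 1 [0.4861 0.105 ]
  bright [174.9 229.3] 9 [0.4791 0.2058]
  bright [219.  23
[... 2148 characters left out ...]
7.  178.7] 7 [0.4732 0.2094]
  bright [330.8 185.6] 5 [0.4632 0.1195]
  bright [379.3 206.4] 18 [0.555  0.2012]
  bright [354.4 211.1] 14 [0.5477 0.1417]
  bright [384.9 220.1] 8 [0.5926 0.1962]
  bright [387.5 223.5] 2 [0.6025 0.1977]
  bright [382.5 225. ] 2 [0.6023 0.1853]
  bright [325.5 230.4] 93 [0.5729 0.0602]
  bright [346. 228.] 9 [0.5823 0.1054]
  bright [373. 227.] 1 [0.5999 0.163 ]
  bright [377. 226.] 3 [0.6006 0.1726]
  bright [363. 229.] 1 [0.5972 0.1398]
  bright [367.5 228. ] 2 [0.5982 0.1503]
  bright [353. 231.] 1 [0.5945 0.1168]
  bright [358. 230.] 1 [0.5958 0.1283]
  bright [344. 232.] 1 [0.5902 0.097 ]
  bright [348.5 232. ] 2 [0.5935 0.1063]
  red bbox 326 393 162 247
```

View pics/crop1.png

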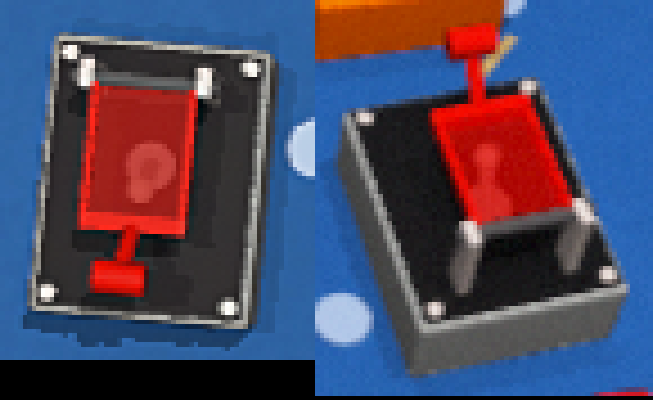

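The crop confirms the grey box with black top and red guard. Screws, barrel and posts are clear in both views: barrel at top (191,226) and scene (355,169). Next I fix the pose from the screws and the barrel.

Run:
```python
from h import *
S={"top":[(180.4,176.2),(220.6,180),(215.7,233.2),(175.4,229.9)],"scene":[(367.1,178.9),(331,186),(346.3,228.4),(385,220.4)]}
for n,s in S.items():
    p=np.array([plane(n,q,.051)[:2] for q in s]);e=np.roll(p,-1,0)-p
    L=np.linalg.norm(e,axis=1);print(n,p.mean(0).round(4),L.round(4),np.degrees(np.arctan2(e[:,1],e[:,0])).round(1))
o1,d1=ray("top",(190.7,226));o2,d2=ray("scene",(354.9,169.3))
d1/=np.linalg.norm(d1);d2/=np.linalg.norm(d2)
A=np.stack([d1,-d2],1);t=np.linalg.lstsq(A,o2-o1,rcond=None)[0];print("barrel",o1+d1*t[0],o2+d2*t[1])
s=robot.observe();r=R.from_euler("xyz",s["tool_rot"]).as_matrix();print(r.round(3))
```

```text
top [0.5327 0.153 ] [0.0904 0.1199 0.0901 0.1208] [-96.8 173.5  83.8  -6.3]
scene [0.5293 0.1572] [0.0903 0.1196 0.091  0.1202] [-95.9  -6.7  83.8 173.7]
barrel [0.48497335 0.15911874 0.12004768] [0.48564379 0.16059592 0.12029224]
[[-0.001 -0.966  0.259]
 [-0.001  0.259  0.966]
 [-1.     0.    -0.001]]
```

```bash
cat >> h.py <<'E'
C=np.array([.532,.155,0]);SR=R.from_euler("z",-6.4,degrees=True).as_matrix()
def goto(*targets):
    "station-frame TCP targets -> tool-axis shifts and twist (jaws along y, tool down)"
    s=robot.observe();r=R.from_euler("xyz",s["tool_rot"]).as_matrix();p=np.array(s["tool_pos"])
    des=SR@np.array([[0,-1,0],[0,0,1],[-1,0,0]],float)
    print("t",round(s["time"],2),"st",(SR.T@(p-C)).round(4),"f",np.round(s["contact_force"],1),"open",round(s["opening"],4),"twist",R.from_matrix(r.T@des).as_rotvec().round(3))
    for t in targets: print(t,"->",(r.T@(C+SR@np.array(t)-p)).round(4))
E
python3 -m creep '[{"translation":[0.01,-0.085,-0.049],"twist":[-0.03,0,0],"hand":60},{"translation":[0.02,-0.17,-0.098],"twist":[-0.06,0,0],"hand":60},{"translation":[0.03,-0.255,-0.147],"twist":[-0.1,0,0],"hand":60},{"translation":[0.03,-0.3,-0.17],"twist":[-0.15,0,0],"hand":60},{"translation":[0.03,-0.3,-0.17],"twist":[-0.15,0,0],"hand":60}]' 10
python3 -c "
from h import *
goto((-.047,0,.2),(-.047,0,.129))"
```

```text
time: 0.6
tool_pos: [0.3135, 0.3303, 0.2282]
tool_rot: [2.741, 1.569, -2.081]
contact_force: [0.8, 1.1, 1.1]
opening: 0.0572
t 0.6 st [-0.2367  0.1499  0.2282] f [0.8 1.1 1.1] open 0.0572 twist [ 0.002 -0.002 -0.001]
(-0.047, 0, 0.2) -> [ 0.0284 -0.1894 -0.1502]
(-0.047, 0, 0.129) -> [ 0.0994 -0.1895 -0.1501]
```

```bash
python3 -m creep '[{"translation":[0.006,-0.038,-0.03],"twist":[0,0,0],"hand":60},{"translation":[0.012,-0.076,-0.06],"twist":[0,0,0],"hand":60},{"translation":[0.018,-0.114,-0.09],"twist":[0,0,0],"hand":60},{"translation":[0.024,-0.152,-0.12],"twist":[0,0,0],"hand":60},{"translation":[0.028,-0.189,-0.15],"twist":[0,0,0],"hand":60}]'
python3 -m creep '[{"translation":[0,0,0],"twist":[0,0,0],"hand":60},{"translation":[0,0,0],"twist":[0,0,0],"hand":60}]'
python3 - <<'E'
from h import *
goto((-.047,0,.2),(-.047,0,.129))
out=[]
for n,(a,b,c,d) in {"top":(140,140,260,260),"scene":(300,100,420,240)}.items():
    im=robot.read_camera(n);out.append(cv2.resize(im[b:d,a:c],(400,400*(d-b)//(c-a)))[:400])
cv2.imwrite("pics/c2.png",np.hstack(out))
E
```

```text
time: 1.1
tool_pos: [0.4858, 0.1586, 0.1997]
tool_rot: [2.386, 1.568, -2.437]
contact_force: [0.9, 0.2, 0.3]
opening: 0.0553
time: 1.3
tool_pos: [0.4858, 0.1578, 0.1989]
tool_rot: [2.076, 1.567, -2.749]
contact_force: [-0.5, 0.5, -0.3]
opening: 0.0549
t 1.3 st [-0.0462 -0.0024  0.1989] f [-0.5  0.5 -0.3] open 0.0549 twist [-0.001 -0.002 -0.004]
(-0.047, 0, 0.2) -> [-0.0011  0.0008  0.0024]
(-0.047, 0, 0.129) -> [0.0699 0.0005 0.0025]
```

View pics/c2.png

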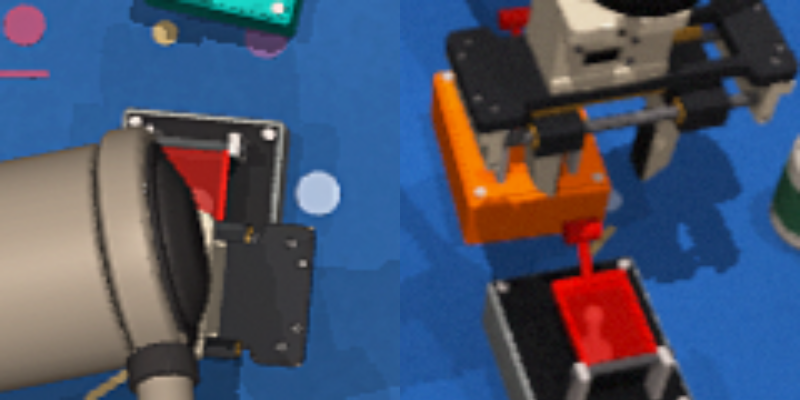

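The gripper stands above and behind the barrel, with its fingers either side (scene crop, barrel at (583,230)). The guard is still shut. I descend and grip.

```bash
python3 -m creep '[{"translation":[0.018,0,0.002],"twist":[0,0,0],"hand":60},{"translation":[0.036,0,0.002],"twist":[0,0,0],"hand":60},{"translation":[0.054,0,0.002],"twist":[0,0,0],"hand":60},{"translation":[0.07,0,0.002],"twist":[0,0,0],"hand":60},{"translation":[0.07,0,0.002],"twist":[0,0,0],"hand":60}]'
python3 -m creep '[{"translation":[0,0,0],"twist":[0,0,0],"hand":15},{"translation":[0,0,0],"twist":[0,0,0],"hand":15},{"translation":[0,0,0],"twist":[0,0,0],"hand":15},{"translation":[0,0,0],"twist":[0,0,0],"hand":15},{"translation":[0,0,0],"twist":[0,0,0],"hand":15}]' 12
python3 -c "
from h import *
goto()
a0=np.arctan2(24,94);H=np.array([45,0,92.])
p=SR.T@(np.array(robot.observe()['tool_pos'])-C)
f=lambda th:np.array([45-97*np.cos(a0+th),0,92+97*np.sin(a0+th)])
for th in (.2,.4,.6,.8,1,1.2,1.4,1.5):
  d=f(th)-f(0);print(th,'tool x,y',(-d[2]).round(1),(-d[0]).round(1))"
```

```text
time: 1.9
tool_pos: [0.4827, 0.1624, 0.128]
tool_rot: [1.939, 1.564, -2.881]
contact_force: [-1.2, -0.0, 0.6]
opening: 0.055
time: 2.4
tool_pos: [0.4828, 0.1614, 0.1286]
tool_rot: [2.2, 1.563, -2.619]
contact_force: [-1.5, -3.8, 4.1]
opening: 0.0242
t 2.4 st [-0.0496  0.0009  0.1286] f [-1.5 -3.8  4.1] open 0.0242 twist [ 0.005 -0.004 -0.006]
0.2 tool x,y -18.2 -6.6
0.4 tool x,y -34.7 -16.8
0.6 tool x,y -48.9 -30.0
0.8 tool x,y -60.1 -45.7
1 tool x,y -68.1 -63.4
1.2 tool x,y -72.3 -82.3
1.4 tool x,y -72.7 -101.7
1.5 tool x,y -71.5 -111.3
```

The opening is 24.2 mm, which matches the barrel length, so it is held. Now the arc.

```bash
python3 -m creep '[{"translation":[-0.009,-0.003,0],"twist":[0,0,0],"hand":15},{"translation":[-0.018,-0.0065,0],"twist":[0,0,0],"hand":15},{"translation":[-0.0265,-0.0115,0],"twist":[0,0,0],"hand":15},{"translation":[-0.0345,-0.017,0],"twist":[0,0,0],"hand":15},{"translation":[-0.042,-0.023,0],"twist":[0,0,0],"hand":15}]'
python3 -c "
from h import *
goto()"
```

```text
time: 2.9
tool_pos: [0.5062, 0.1587, 0.1713]
tool_rot: [2.247, 1.563, -2.573]
contact_force: [-0.9, -4.5, -2.8]
opening: 0.0239
t 2.9 st [-0.0261  0.0008  0.1713] f [-0.9 -4.5 -2.8] open 0.0239 twist [ 0.005 -0.005 -0.006]
```

```bash
python3 -m creep '[{"translation":[-0.007,-0.007,0],"twist":[0,0,0],"hand":15},{"translation":[-0.013,-0.015,0],"twist":[0,0,0],"hand":15},{"translation":[-0.018,-0.023,0],"twist":[0,0,0],"hand":15},{"translation":[-0.0225,-0.0315,0],"twist":[0,0,0],"hand":15},{"translation":[-0.026,-0.0405,0],"twist":[0,0,0],"hand":15}]'
python3 -m creep '[{"translation":[-0.0025,-0.0095,0],"twist":[0,0,0],"hand":15},{"translation":[-0.004,-0.019,0],"twist":[0,0,0],"hand":15},{"translation":[-0.005,-0.0285,0],"twist":[0,0,0],"hand":15},{"translation":[-0.0045,-0.038,0],"twist":[0,0,0],"hand":15},{"translation":[-0.0035,-0.048,0],"twist":[0,0,0],"hand":15}]'
python3 -c "
from h import *
goto()"
```

```text
time: 3.4
tool_pos: [0.5475, 0.1541, 0.1975]
tool_rot: [2.334, 1.563, -2.486]
contact_force: [-1.9, -5.0, -0.7]
opening: 0.0238
time: 3.9
tool_pos: [0.5962, 0.1485, 0.2008]
tool_rot: [2.423, 1.562, -2.397]
contact_force: [-1.0, -4.4, -0.7]
opening: 0.0238
t 3.9 st [0.0646 0.0007 0.2008] f [-1.  -4.4 -0.7] open 0.0238 twist [ 0.005 -0.006 -0.005]
```

Guard at about 1.5 rad. I release and rise.

```bash
python3 -m creep '[{"translation":[0,0,0],"twist":[0,0,0],"hand":60},{"translation":[0,0,0],"twist":[0,0,0],"hand":60},{"translation":[0,0,0],"twist":[0,0,0],"hand":60},{"translation":[-0.03,0,0],"twist":[0,0,0],"hand":60},{"translation":[-0.07,0.02,0],"twist":[0,0,0],"hand":60}]'
python3 -m creep '[{"translation":[0,0.05,0],"twist":[0,0,0],"hand":0},{"translation":[0,0.09,0],"twist":[0,0,0],"hand":0},{"translation":[0,0.09,0],"twist":[0,0,0],"hand":0},{"translation":[0,0.09,0],"twist":[0,0,0],"hand":0},{"translation":[0,0.09,0],"twist":[0,0,0],"hand":0}]'
python3 - <<'E'
from h import *
goto((-.036,0,.2),(-.036,0,.098))
out=[]
for n,(a,b,c,d) in {"top":(140,140,260,260),"scene":(300,100,420,240)}.items():
    im=robot.read_camera(n);out.append(cv2.resize(im[b:d,a:c],(400,400*(d-b)//(c-a)))[-400:])
cv2.imwrite("pics/c3.png",np.hstack(out))
E
```

```text
time: 4.4
tool_pos: [0.5767, 0.151, 0.2693]
tool_rot: [2.194, 1.559, -2.625]
contact_force: [0.0, 0.2, 0.0]
opening: 0.0545
time: 4.9
tool_pos: [0.4882, 0.1609, 0.2706]
tool_rot: [2.242, 1.561, -2.577]
contact_force: [1.0, 0.2, 0.7]
opening: 0.0194
t 4.9 st [-0.0442  0.0009  0.2706] f [1.  0.2 0.7] open 0.0194 twist [ 0.004 -0.006 -0.008]
(-0.036, 0, 0.2) -> [ 0.0705 -0.0088 -0.0005]
(-0.036, 0, 0.098) -> [ 1.725e-01 -9.600e-03  1.000e-04]
```

View pics/c3.png

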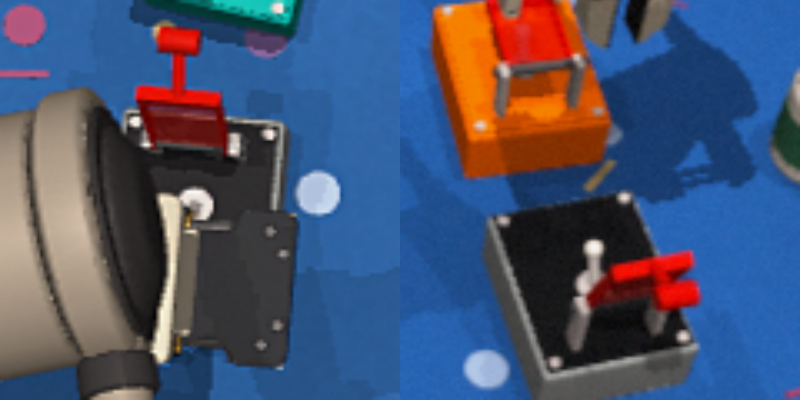

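The guard stands fully open by itself. The toggle is upright-left (off), with its ball at scene crop (594,247). I finish closing the fingers, lower them on the robot side of the ball, and push.

```bash
python3 -m creep '[{"translation":[0.03,-0.008,0],"twist":[0,0,0],"hand":0},{"translation":[0.07,-0.008,0],"twist":[0,0,0],"hand":0},{"translation":[0.11,-0.008,0],"twist":[0,0,0],"hand":0},{"translation":[0.15,-0.008,0],"twist":[0,0,0],"hand":0},{"translation":[0.177,-0.008,0],"twist":[0,0,0],"hand":0}]'
python3 -m creep '[{"translation":[0,0,0],"twist":[0,0,0],"hand":0},{"translation":[0,0,0],"twist":[0,0,0],"hand":0}]'
python3 -c "
from h import *
goto((.0,0,.093),(.006,0,.093))"
```

```text
time: 5.5
tool_pos: [0.4941, 0.1584, 0.0898]
tool_rot: [2.119, 1.557, -2.702]
contact_force: [0.0, -1.2, 0.5]
opening: 0.0003
time: 5.7
tool_pos: [0.4946, 0.1582, 0.0895]
tool_rot: [2.096, 1.555, -2.725]
contact_force: [0.3, 0.9, 0.1]
opening: 0.0007
t 5.7 st [-0.0376 -0.001   0.0895] f [0.3 0.9 0.1] open 0.0007 twist [ 0.003 -0.008 -0.013]
(0.0, 0, 0.093) -> [-0.004  -0.0375  0.0009]
(0.006, 0, 0.093) -> [-0.0041 -0.0435  0.0009]
```

```bash
python3 -m creep '[{"translation":[-0.003,-0.012,0.001],"twist":[0,0,0],"hand":0},{"translation":[-0.004,-0.02,0.001],"twist":[0,0,0],"hand":0},{"translation":[-0.004,-0.028,0.001],"twist":[0,0,0],"hand":0},{"translation":[-0.004,-0.036,0.001],"twist":[0,0,0],"hand":0},{"translation":[-0.004,-0.042,0.001],"twist":[0,0,0],"hand":0}]'
python3 -m creep '[{"translation":[0,0,0],"twist":[0,0,0],"hand":0},{"translation":[0,0,0],"twist":[0,0,0],"hand":0}]'
python3 -c "
from h import *
goto()"
```

```text
time: 6.2
tool_pos: [0.5347, 0.1549, 0.093]
tool_rot: [1.958, 1.55, -2.864]
contact_force: [-20.0, 5.6, 14.4]
opening: 0.0007
time: 6.4
tool_pos: [0.5341, 0.1551, 0.0932]
tool_rot: [1.925, 1.548, -2.897]
contact_force: [-5.7, 2.0, 5.0]
opening: 0.0004
t 6.4 st [0.002  0.0004 0.0932] f [-5.7  2.   5. ] open 0.0004 twist [ 0.002 -0.008 -0.021]
```

It is pressed firmly on the stop (20 N). I retreat back, then up, and look.

```bash
python3 -m creep '[{"translation":[0,0.02,0],"twist":[0,0,0],"hand":0},{"translation":[-0.03,0.03,0],"twist":[0,0,0],"hand":0},{"translation":[-0.07,0.03,0],"twist":[0,0,0],"hand":0},{"translation":[-0.12,0.03,0],"twist":[0,0,0],"hand":0},{"translation":[-0.165,0.03,0],"twist":[0,0,0],"hand":0}]'
python3 - <<'E'
from h import *
goto((-.03,0,.275),(.13,0,.275),(.13,0,.187),(.012,0,.187))
out=[]
for n,(a,b,c,d) in {"top":(140,140,260,260),"scene":(300,100,420,240)}.items():
    im=robot.read_camera(n);out.append(cv2.resize(im[b:d,a:c],(400,400*(d-b)//(c-a)))[-400:])
cv2.imwrite("pics/c4.png",np.hstack(out))
E
```

```text
time: 6.9
tool_pos: [0.5083, 0.1592, 0.2611]
tool_rot: [1.948, 1.55, -2.874]
contact_force: [1.8, 0.2, -0.2]
opening: 0.0003
t 6.9 st [-0.024   0.0015  0.2611] f [ 1.8  0.2 -0.2] open 0.0003 twist [ 0.002 -0.008 -0.019]
(-0.03, 0, 0.275) -> [-0.0137  0.0062 -0.0016]
(0.13, 0, 0.275) -> [-0.0168 -0.1537 -0.002 ]
(0.13, 0, 0.187) -> [ 0.0712 -0.1554 -0.0013]
(0.012, 0, 0.187) -> [ 0.0734 -0.0374 -0.001 ]
```

View pics/c4.png

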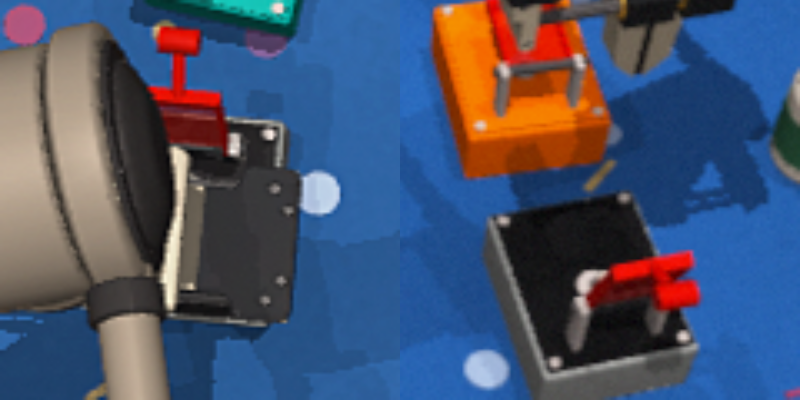

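The ball moved from scene crop (594,247) to (590,281), so the toggle is on and the guard is still open. I go over behind the barrel.

```bash
python3 -m creep '[{"translation":[-0.015,-0.04,0],"twist":[0,0,0],"hand":0},{"translation":[-0.016,-0.08,0],"twist":[0,0,0],"hand":0},{"translation":[-0.017,-0.12,0],"twist":[0,-0.008,-0.019],"hand":0},{"translation":[-0.017,-0.156,-0.002],"twist":[0,-0.008,-0.019],"hand":0},{"translation":[-0.017,-0.156,-0.002],"twist":[0,-0.008,-0.019],"hand":0}]'
python3 -c "
from h import *
goto((.132,0,.187),(.012,0,.187))"
```

```text
time: 7.5
tool_pos: [0.6693, 0.139, 0.2779]
tool_rot: [-1.323, 1.56, 0.136]
contact_force: [-1.3, -0.2, -0.2]
opening: 0.0004
t 7.5 st [ 0.1383 -0.0006  0.2779] f [-1.3 -0.2 -0.2] open 0.0004 twist [0.    0.003 0.01 ]
(0.132, 0, 0.187) -> [0.0909 0.0072 0.0004]
(0.012, 0, 0.187) -> [0.0896 0.1272 0.0004]
```

```bash
python3 -m creep '[{"translation":[0.03,0.004,0],"twist":[0,0,0],"hand":0},{"translation":[0.06,0.006,0],"twist":[0,0,0],"hand":0},{"translation":[0.09,0.006,0],"twist":[0,0,0],"hand":0},{"translation":[0.09,0.006,0],"twist":[0,0,0],"hand":0}]'
python3 -m creep '[{"translation":[0,0.015,0],"twist":[0,0,0],"hand":0},{"translation":[0,0.03,0],"twist":[0,0,0],"hand":0},{"translation":[0,0.045,0],"twist":[0,0,0],"hand":0},{"translation":[0,0.06,0],"twist":[0,0,0],"hand":0},{"translation":[0,0.075,0],"twist":[0,0,0],"hand":0}]'
python3 -c "
from h import *
goto((.012,0,.187))"
```

```text
time: 7.9
tool_pos: [0.6615, 0.1395, 0.1826]
tool_rot: [-1.021, 1.57, 0.438]
contact_force: [-0.7, 0.1, 0.6]
opening: 0.0006
time: 8.4
tool_pos: [0.5874, 0.1481, 0.1849]
tool_rot: [-1.31, 1.566, 0.149]
contact_force: [0.7, 0.3, 1.5]
opening: 0.0006
t 8.4 st [ 0.0558 -0.0007  0.1849] f [0.7 0.3 1.5] open 0.0006 twist [0.    0.001 0.005]
(0.012, 0, 0.187) -> [-0.0024  0.0438  0.0007]
```

```bash
python3 -m creep '[{"translation":[-0.001,0.013,0],"twist":[0,0,0],"hand":0},{"translation":[-0.002,0.026,0],"twist":[0,0,0],"hand":0},{"translation":[-0.002,0.038,0],"twist":[0,0,0],"hand":0},{"translation":[-0.002,0.05,0],"twist":[0,0,0],"hand":0},{"translation":[-0.002,0.056,0],"twist":[0,0,0],"hand":0}]'
python3 -m creep '[{"translation":[0,0,0],"twist":[0,0,0],"hand":0},{"translation":[-0.03,0,0],"twist":[0,0,0],"hand":0},{"translation":[-0.07,0,0],"twist":[0,0,0],"hand":0},{"translation":[-0.11,0,0],"twist":[0,0,0],"hand":0},{"translation":[-0.11,0.05,0],"twist":[0,0,0],"hand":0}]'
python3 -m creep '[{"translation":[0,0.05,0.03],"twist":[0,0,0],"hand":0},{"translation":[0,0.09,0.06],"twist":[0,0,0],"hand":0},{"translation":[0,0.12,0.09],"twist":[0,0,0],"hand":0},{"translation":[0,0.12,0.09],"twist":[0,0,0],"hand":0},{"translation":[0,0.12,0.09],"twist":[0,0,0],"hand":0}]'
python3 - <<'E'
from h import *
goto()
out=[]
for n,(a,b,c,d) in {"top":(140,140,260,260),"scene":(300,100,420,240)}.items():
    im=robot.read_camera(n);out.append(cv2.resize(im[b:d,a:c],(400,400*(d-b)//(c-a)))[-400:])
cv2.imwrite("pics/c5.png",np.hstack(out))
E
```

```text
time: 8.9
tool_pos: [0.5314, 0.1546, 0.1883]
tool_rot: [-1.318, 1.563, 0.142]
contact_force: [0.4, -0.2, 0.4]
opening: 0.0005
time: 9.4
tool_pos: [0.4886, 0.16, 0.3051]
tool_rot: [-1.32, 1.545, 0.137]
contact_force: [0.1, 1.2, 1.0]
opening: 0.0005
time: 9.9
tool_pos: [0.3797, 0.2637, 0.3035]
tool_rot: [-1.317, 1.543, 0.143]
contact_force: [0.2, -0.7, -0.3]
opening: 0.0005
t 9.9 st [-0.1635  0.091   0.3035] f [ 0.2 -0.7 -0.3] open 0.0005 twist [0.001 0.007 0.027]
```

View pics/c5.png

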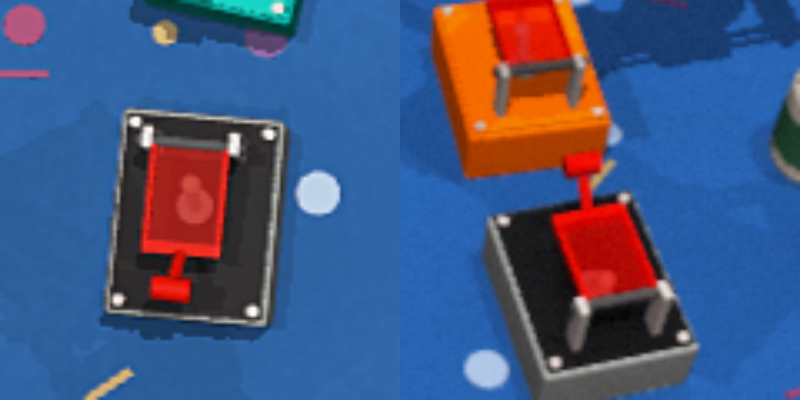

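The guard is shut, and through it the toggle leans to the hinge: top crop, ball at (190,185) beyond its base at (195,207), where before it leaned the other way. The arm is clear, so I hand in.

```bash
python3 -c "
from cell import robot
print(robot.hand_in())"
```

```text
the job is handed in; nothing more can be done
None
```

The dust extractor is switched on and the job is handed in, about 10 s into the 51 s allowed. I gripped the red guard's barrel by its ends and swung it to about 1.5 rad. I then released it, and it stayed open by itself.

With closed fingers I pushed the toggle onto its stop; contact peaked at about 25 N in total, with 20 N of it along x. I then tipped the guard back from behind so that it dropped shut.

- **Guard and toggle:** the last pictures show the red guard level over the toggle, with the toggle leaning to the hinge.
- **Arm:** it was well clear, with the contact reading at noise level (under 1 N).
- **Yellow station:** the arm never went near it.
- **Disagreement:** the two cameras placed the station about 5 mm apart. I used the average, and the grip on the barrel (24.2 mm opening against its 24 mm length) confirmed it.

The hand-in gave no verdict, so the joint angles are judged from the pictures only.

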